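Seat a timber block in the dowelling jig and throw its two-notch clamp lever fully over

ROBOT

A 7-joint arm with a two-finger parallel gripper is mounted at the origin on a cart in front of the work surface, level with it; the furniture and walls round the work are solid. World frame = base frame: x ahead of the robot, y to its left, z up, the work surface at z = 0. Lengths are in mm, angles in rad, forces in N, time in s.
With the tool pointing down it reaches from about 400 to 875 mm from the base axis. Payload 4.4 kg.
Tool frame: the origin (TCP) lies at the very end of the fingers, on their centre line; the grasp point (between the pads) lies 19 mm behind it; z points along the fingers, y is the line along which they close (so a half turn about z gives the same grasp; the last joint's range is limited). The gripper opens to 85 mm and grips with 20 to 120 N. Pads are 22 mm wide; open, the fingers measure 114 mm over their backs; the gripper's body (76 mm by 85 mm) begins 54 mm behind the grasp point. The pads swing forward as they close: fully open they stand 13 mm farther back than shut.
Start: joints at [1.103, 0.628, 0.038, 1.517, -0.027, 0.996, -0.02], TCP at [254.228, -598.236, 204.513] pointing down, gripper open.
Joint ranges: [-3.06, 3.06], [-0.37, 2.12], [-1.25, 1.32], [0.18, 2.47], [-1.1, 4.24], [0.23, 1.98], [-2.94, 2.94]. Speed limits (rad/s): [2.57, 2.57, 3.14, 3.14, 3.14, 3.14, 3.14].

INTERFACE

Orientations are given as [roll, pitch, yaw] about the fixed x, y, z axes, in that order (R = Rz(yaw) Ry(pitch) Rx(roll)).
In Python, from cell import read_state, get_image, camera_info, finish_job gives the robot as it stands.
- The arm moves only by the tool play_rows, never from a script. Its argument "deltas" is one flat list of numbers, 7 for each row, row after row: the shift along the tool's x, y, z in mm, then the turn, a rotation vector about the tool's x, y, z in rad, then the opening, from 0 (shut) to 1 (fully open). In form: [dx, dy, dz, ax, ay, az, grip, dx, dy, dz, ax, ay, az, grip, ...]. A call has 1 to 10 rows; each row is the pose to reach, as a shift and turn from the pose commanded when the call began, along the tool's axes at that moment; what a row does not reach only later rows make up. A row lasts 1/8 s, in which the tool goes at most 62.5 mm and 10.7 degrees, less where a joint would pass 70% of its speed; a pose out of reach is approached as far as the arm can. A call with a gripper value outside its range is refused whole. The fingers move at their own pace and stop on an object; the grip force is fixed at half the most. Time passes only in rows, so rows that repeat a pose let the fingers close. It gives the time, the measured TCP pose, the force, the opening and the grip force at its end, in the units of the state.
- read_state(): the state, without advancing time (a new reading comes with each control period).
- get_image(name): name is "side" or "top"; returns the picture (400x640x3 uint8, red, green, blue); there is no depth.
- camera_info(name): a dict with "fx", "fy", "cx", "cy" (pixels), "T" (4x4, takes a point from camera to world coordinates). Camera axes: x right, y down, z forward; pixel columns grow to the right and rows downward; lengths in mm; the calibration is good to about 2 mm. A picture is of the moment at which its call begins. camera_info takes no time and is no camera call.
- finish_job(): hands the job in; it is judged then, once.
The state is a dict: "clock": time; "qpos": joint angles; "qd": joint speeds; "tau": joint torques, N m; "eef_pos": TCP position; "tool_rot": TCP orientation; "force": force on the tool from outside, world axes, zero at the start; "torque": the same for the moment, N m; "width": finger opening in mm; "gripper_force": force on a finger pad.
Only numpy, scipy, OpenCV 4.12 (cv2) and the standard library are available. Lean on these libraries where they do the work, as an engineer would, in place of code of your own. Each camera call takes 0.05 s, during which the arm holds its last target. There are 200 camera calls.

TASK

The timber block lying loose in the drilling jig is to be clamped ready for end-drilling: push it back until its long side lies flush against the jig's wooden fence, then push the clamp lever round, past its first notch (light hold only), into the second notch at the end of its travel, so that the sprung pad presses the block firmly against the metal bush block. Only push with the fingers: do not grip anything, lift or tip the block or use great force, leave the lever standing in its last notch, and leave the other things where they are.

Things in the scene. Friction and masses are not known exactly. Their poses are not given: they have to be found in the camera images.
- jig: Drilling jig fixed to the worktop: plain grey faced board, top 18 mm above the worktop. Origin at worktop level; the board spans x -115..135, y -205..170 mm of the jig's own frame (z up; at yaw 0, +x is away from the robot, +y to its left). Grey clamp body on it: x 5..75, y -125..-50 mm, 44 mm above the worktop; a notched steel quadrant plate (46 mm high) juts from it in front and to the right.
- work: The block to clamp, the only timber block on the board: 60 (x) x 120 (y) x 30 mm high, about 0.13 kg, origin at the centre of its underside. It starts 60 to 100 mm short of its seat in the jig's x, up to 15 mm short in y, turned up to 0.15 rad, its ends already between pad and bush block: pushing the middle of its front long side in the jig's +x carries it home.
- seat (a point): Where the block's origin belongs at the end: jig x = 40, y = 70 mm, on the board (18 mm above the worktop), long side on the fence, left end on the bush block. The clamp takes up the last gap in y itself: a block on the fence may lie up to 19 mm short in y with the lever open, and the closing pad slides it along.
- fence_face (a point): Top edge of the fence's front face, mid-length: jig x = 70, y = 65 mm, 52 mm above the worktop. The fence is a wooden bar along the jig's y, from y = -35 to 165 mm, 22 mm thick, behind the block; it is rigid.
- bush_face (a point): Top middle of the face of the aluminium bush block that takes the block's left end: jig x = 43, y = 130 mm, 54 mm above the worktop. The bush block spans x = 16..70 mm and looks in the jig's -y.
- clamp_pad: Rubber pad 30 mm wide (x), 26 mm high, on a steel ram from the clamp body. Origin at the middle of its face, which looks in the jig's +y: jig x = 40 mm, 33.5 mm above the worktop, y = -9 mm with the lever open. The first notch brings the ram 13.5 mm forward, the second 27 mm; the pad gives way on a spring (1.3 N per mm).
- clamp_lever (a joint): Clamp lever angle about the vertical axis, growing counter-clockwise seen from above. 0 = open (start), pointing in the jig's direction -170 deg, nearly towards the robot; a sprung plunger clicks into notches at 0, 0.60 (first, light hold) and 1.20 rad (second, clamped; points to -101 deg, to the right). Hard stop at 1.22. Stays where left; leaving a notch takes 5 to 15 N at the handle.
- lever_grip (a point): Point on the axis of the lever's upright black handle, 100 mm from the pivot, 85 mm above the worktop. The handle is round, 19 mm across at its foot (60 mm above the worktop), 25 mm near its top (ends 113 mm above the worktop). The plunger barrel stands on the lever 70 mm from the pivot, up to 88 mm above the worktop.
- lever_pivot (a point): Point on the lever's vertical axis: jig x = 40, y = -90 mm, 85 mm above the worktop; the hub below it ends 72 mm above the worktop, 34 mm across.
- pencil: Red flat carpenter's pencil, 13 x 172 x 10 mm, lying on the jig's board in front on the right, below the lever's handle; origin at the centre of its underside. Leave it.
- collar: Brown spacer ring 49 mm across, 12 mm high, lying on the jig's board behind the clamp; origin at the centre of its underside. Leave it.
- spanner_17: Dark open-ended spanner, 36 x 182 x 8 mm, lying on the jig's board behind the fence. Leave it.
- tape_measure: Yellow pocket tape, 39 x 68 x 62 mm, standing left of the jig. Leave it.
- spare_knob: Black ribbed knob, 49 mm across and 50 mm high, stud up, left of the jig. Leave it.
- block_0: Another timber block, 45 x 90 x 45 mm, left of the jig on the worktop itself. Leave it.

How it is judged (in metres and radians):
On the way, in this order (a step that is already met when the one before it is completed fails the run):
1. the block is pushed back flush against the fence (within 5 mm), with the lever still open (x of work in the frame of jig between 0.035 and 0.043 m and angle between the x axis of work and the x axis of jig, either way round below 0.04 rad and value of joint clamp_lever below 0.2 rad), for 0.2 s.
2. the lever is past the first notch and in the second (value of joint clamp_lever above 1.12 rad), for 0.2 s.
At the end, for the whole second after the job is handed in: The lever stands in its second notch (beyond 1.14 rad) and stays there released; the block lies at its seat on the board within about 5 mm in x and 4 mm in y, square to the fence within 0.04 rad, at rest, with the pad pressing it with more than 5 N (value of joint clamp_lever above 1.14 rad and x of work in the frame of jig between 0.035 and 0.043 m and y of work in the frame of jig between 0.066 and 0.073 m and z of work in the frame of jig between 0.014 and 0.022 m and angle between the x axis of work and the x axis of jig, either way round below 0.04 rad and contact force between clamp_pad and work above 5 N and linear speed of work below 0.01 m/s); the robot touches nothing.
It fails at once if the block is lifted off the board (more than 10 mm) or tipped (more than 0.25 rad) (z of work in the frame of jig above 0.028 m or angle between work's own z axis and vertical above 0.25 rad).
It fails at once if the block is squeezed or jammed between or under the fingers (more than 40 N) (contact force between the fingers and work above 40 N).
It fails at once if the lever or any other part of the jig is gripped or forced by the fingers (more than 50 N) (contact force between the fingers and jig above 50 N).
It fails at once if one of the other things (pencil, spacer ring, spanner, tape measure, knob, spare block) is shifted by more than 30 mm (distance of any of pencil, collar, spanner_17, tape_measure, spare_knob, block_0 from where it was at the start of the episode above 0.03 m).
It also fails if it takes over 51 s, if anything falls off the work surface, if the arm or the gripper's body presses on something with over 40 N, if the wrist force passes 120 N, or if a joint passes its speed limit or range.

## Working session

There is one attempt and no reset: what is moved stays moved. The work goes in short steps, Python scripts to look and compute and a tool call to move; the robot and the scene stay as the last step left them, time stands still between calls to the robot, and variables do not carry over. Pictures are saved under pics/ and viewed, at most 10 in all, crops included, and the job is handed in when it is done.

Besides the shell and the picture viewer there is one more tool, called after "Call:" as name(argument=value, ...) on one line, values as JSON. play_rows: Moves the arm, as the interface text tells. Its arguments: {"type":"object","properties":{"deltas":{"type":"array"}},"required":["deltas"]}

```bash
mkdir -p pics; python3 - <<'E'
from cell import *
import cv2,numpy as np
s=read_state();print(s['clock'],s['eef_pos'],s['tool_rot'],s['width'])
for n in('top','side'):
    i=get_image(n);cv2.imwrite(f'pics/{n}0.png',i[:,:,::-1]);c=camera_info(n);print(n,c['fx'],c['fy'],c['cx'],c['cy'],np.round(c['T'],3).tolist())
E
```

```text
0.0 [ 254.00291639 -597.56556212  203.58423815] [-3.13966008e+00  4.82257682e-06  4.01879330e-01] 85.80053783192777
top 501.19295393166055 501.19295393166055 325.4161130950534 205.5623972590522 [[0.023, -0.981, 0.191, 404.051], [-1.0, -0.023, 0.004, 104.497], [0.001, -0.191, -0.982, 1082.362], [0.0, 0.0, 0.0, 1.0]]
side 423.08223798187964 423.08223798187964 311.56989185964835 205.58832608244228 [[0.982, -0.052, 0.181, 421.909], [-0.187, -0.396, 0.899, -720.762], [0.025, -0.917, -0.399, 441.858], [0.0, 0.0, 0.0, 1.0]]
```

View pics/top0.png

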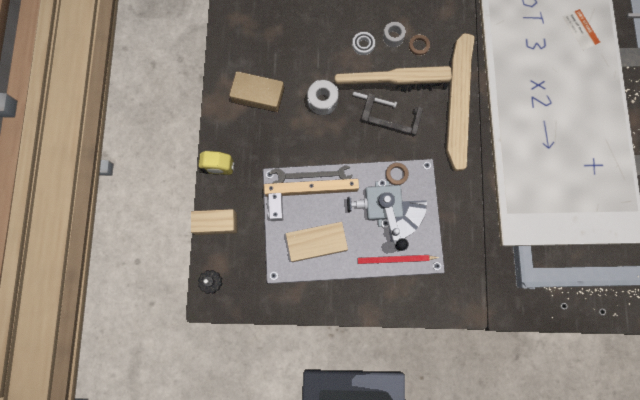

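View pics/side0.png

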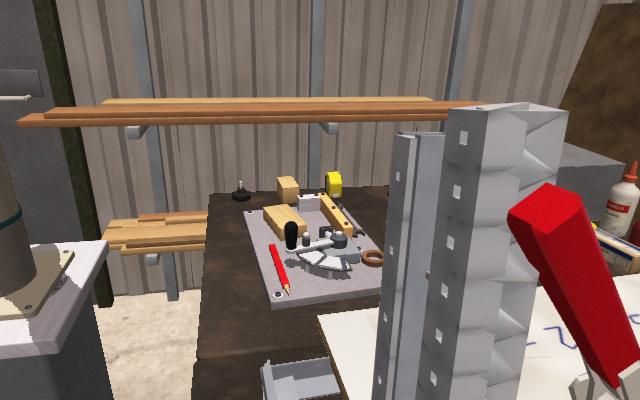

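The top view shows the jig with board corners near (264,169), (432,160), (443,272) and (268,283). The block is near (316,241), the lever handle near (402,244), and the pencil near (397,259). In the side view the handle is at (291,236). Next I'll measure the jig and block poses.

```bash
cat > h.py <<'E'
from cell import *
import cv2,numpy as np
def ray(n,px,z):
    c=camera_info(n);T=np.array(c['T']);d=T[:3,:3]@[(px[0]-c['cx'])/c['fx'],(px[1]-c['cy'])/c['fy'],1]
    return T[:3,3]+d*(z-T[2,3])/d[2]
def proj(n,p):
    c=camera_info(n);T=np.array(c['T']);q=T[:3,:3].T@(np.array(p)-T[:3,3]);return np.array([c['fx']*q[0]/q[2]+c['cx'],c['fy']*q[1]/q[2]+c['cy']])
class Jig:
    def __init__(s,x,y,yaw):
        s.o=np.array([x,y]);s.yaw=yaw;s.R=np.array([[np.cos(yaw),-np.sin(yaw)],[np.sin(yaw),np.cos(yaw)]])
    def w(s,p): return s.o+s.R@np.array(p[:2],float)
    def j(s,p): return s.R.T@(np.array(p[:2])-s.o)
def block(im,jig=None):
    hsv=cv2.cvtColor(im,cv2.COLOR_RGB2HSV);m=cv2.inRange(hsv,(10,50,90),(28,255,255))
    return m
E
python3 - <<'E'
from h import *
im=cv2.imread('pics/top0.png')[:,:,::-1].copy()
hsv=cv2.cvtColor(im,cv2.COLOR_RGB2HSV)
m=((hsv[:,:,1]<45)&(hsv[:,:,2]>95)).astype(np.uint8)*255
roi=np.zeros_like(m);roi[150:295,255:455]=m[150:295,255:455]
roi=cv2.morphologyEx(roi,cv2.MORPH_OPEN,np.ones((3,3)))
cs=max(cv2.findContours(roi,0,2)[0],key=cv2.contourArea);h=cv2.convexHull(cs)
r=cv2.minAreaRect(np.array([ray('top',p,18)[:2] for p in h[:,0].astype(float)],np.float32))
print('board',r);print(np.round(cv2.boxPoints(r)))
m=block(im);roi=np.zeros_like(m);roi[215:270,275:355]=m[215:270,275:355]
cs=max(cv2.findContours(roi,0,2)[0],key=cv2.contourArea)
r=cv2.minAreaRect(np.array([ray('top',p,48)[:2] for p in cs[:,0].astype(float)],np.float32));print('block',r);print(np.round(cv2.boxPoints(r)))
roi=np.zeros_like(m);roi[172:200,258:365]=m[172:200,258:365]
cs=max(cv2.findContours(roi,0,2)[0],key=cv2.contourArea)
r=cv2.minAreaRect(np.array([ray('top',p,52)[:2] for p in cs[:,0].astype(float)],np.float32));print('fence',r);print(np.round(cv2.boxPoints(r)))
# red pencil
m=cv2.inRange(hsv,(0,150,100),(6,255,255))|cv2.inRange(hsv,(174,150,100),(180,255,255));roi=np.zeros_like(m);roi[240:280,340:450]=m[240:280,340:450]
cs=max(cv2.findContours(roi,0,2)[0],key=cv2.contourArea);r=cv2.minAreaRect(np.array([ray('top',p,26)[:2] for p in cs[:,0].astype(float)],np.float32));print('pencil',np.round(cv2.boxPoints(r)))
print(ray('top',(402,244),113))
cv2.imwrite('pics/c0.png',cv2.resize(im[150:295,255:455,::-1],None,fx=4,fy=4,interpolation=2))
E
```

```text
board ((582.95751953125, 51.53343200683594), (252.613037109375, 376.8421630859375), 4.634300231933594)
[[ 442.  229.]
 [ 472. -146.]
 [ 724. -126.]
 [ 694.  250.]]
block ((529.558349609375, 125.66732788085938), (60.62340545654297, 118.78067779541016), 13.096240997314453)
[[487. 177.]
 [513.  61.]
 [573.  75.]
 [546. 190.]]
fence ((643.94775390625, 140.5417938232422), (28.206275939941406, 200.9058837890625), 4.215386867523193)
[[622. 240.]
 [637.  39.]
 [665.  41.]
 [651. 242.]]
pencil [[ 489.   37.]
 [ 499. -110.]
 [ 509. -110.]
 [ 499.   38.]]
[520.38250657 -42.13986858 113.        ]
```

View pics/c0.png

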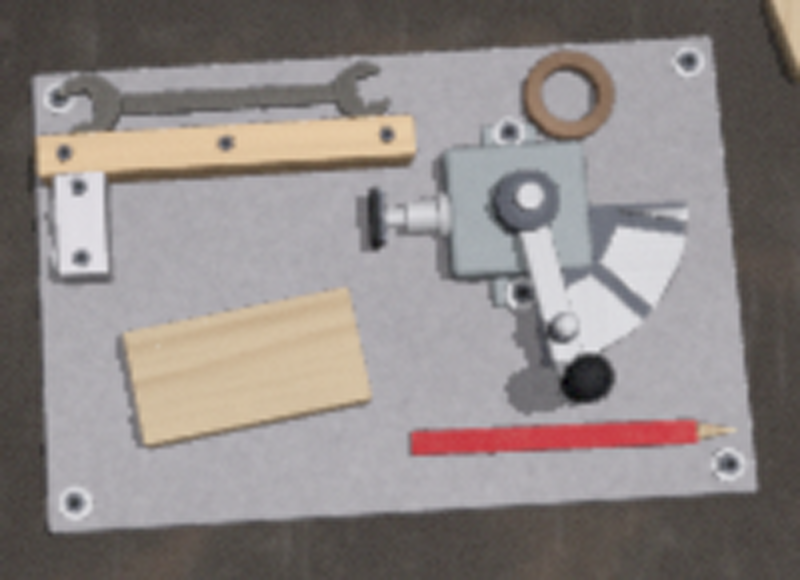

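```bash
cat >> h.py <<'E'
from scipy.spatial.transform import Rotation as Ro
J=Jig(571.6,68.1,0.079)
def plan(*ps,s=None):
    "ps: (world x,y,z,yaw) -> shift/turn in tool axes from now"
    s=s or read_state();R=Ro.from_euler('xyz',s['tool_rot'])
    for x,y,z,yaw in ps:
        d=R.inv().apply(np.array([x,y,z])-s['eef_pos']);r=(R.inv()*Ro.from_euler('xyz',[np.pi,0,yaw])).as_rotvec()
        print(np.round(d,1),np.round(r,3))
def st():
    s=read_state();print(s['clock'],np.round(s['eef_pos'],1),np.round(s['tool_rot'],3),'F',np.round(s['force'],1),'jig',np.round(J.j(s['eef_pos']),1),s['width'])
E
python3 -c "
from h import *
a=J.w((-108,64));print(a)
plan((360,-300,205,.2),(450,-60,205,.079),(*a,205,.079),(*a,100,.079))"
```

```text
[458.8860962  123.37726378]
[ 214.  -232.5   -0.9] [-0.002  0.     0.202]
[ 390.7 -418.2   -0.6] [-0.002  0.     0.323]
[ 4.706e+02 -5.835e+02 -3.000e-01] [-0.002  0.     0.323]
[ 470.6 -583.3  104.7] [-0.002  0.     0.323]
```

Call:
play_rows(deltas=[43,-46,0,0,0,0.04,0.6,86,-93,0,0,0,0.08,0.6,129,-140,0,0,0,0.12,0.6,172,-186,0,0,0,0.16,0.6,214,-232,0,0,0,0.2,0.6,250,-269,0,0,0,0.24,0.6,285,-306,0,0,0,0.28,0.6,320,-343,0,0,0,0.323,0.6,355,-380,0,0,0,0.323,0.6,391,-418,0,0,0,0.323,0.6])

```text
clock: 1.35
eef_pos: [450.9, -59.1, 204.5]
tool_rot: [3.141, -0.0, 0.079]
force: [0.7, -0.8, 0.7]
width: 51.4
gripper_force: 0.0
```

```bash
python3 -c "
from h import *
st();a=J.w((-108,64));plan((*a,205,.079),(*a,100,.079),(*a,40,.079))"
```

```text
1.35 [450.9 -59.1 204.5] [ 3.141 -0.     0.079] F [ 0.7 -0.8  0.7] jig [-130.3 -117.3] 51.36929252600454
[  22.2 -181.3   -0.6] [ 0. -0. -0.]
[  22.2 -181.3  104.4] [ 0. -0. -0.]
[  22.2 -181.3  164.4] [ 0. -0. -0.]
```

Call:
play_rows(deltas=[7,-60,0,0,0,0,0.6,15,-120,0,0,0,0,0.6,22,-181,0,0,0,0,0.6,22,-181,50,0,0,0,0.6,22,-181,100,0,0,0,0.6,22,-181,140,0,0,0,0.6,22,-181,165,0,0,0,0.6,22,-181,178,0,0,0,0.6,22,-181,178,0,0,0,0.6])

```text
clock: 2.48
eef_pos: [457.9, 121.4, 26.1]
tool_rot: [3.141, 0.001, 0.079]
force: [-0.1, 0.5, -0.1]
width: 51.1
gripper_force: 0.0
```

```bash
python3 - <<'E'
from h import *
st();plan((*J.w((-12,66)),25,.079),(*J.w((-1,66)),25,.079))
im=get_image('top');im2=get_image('side')
cv2.imwrite('pics/c1.png',np.vstack([cv2.resize(im[150:295,255:455,::-1],(400,290)),cv2.resize(im2[160:310,220:420,::-1],(400,300))]))
E
```

```text
2.475 [457.9 121.4  26.1] [3.141e+00 1.000e-03 7.900e-02] F [-0.1  0.5 -0.1] jig [-109.1   62.1] 51.10337552447661
[97.1 -3.9  0.9] [ 0.     0.001 -0.   ]
[108.1  -3.9   0.9] [ 0.     0.001 -0.   ]
```

View pics/c1.png

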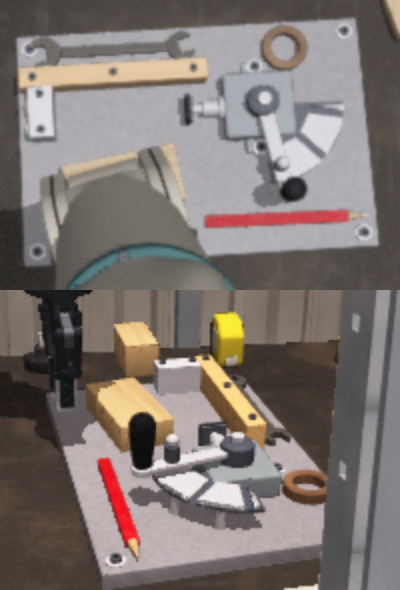

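The fingers are down in front of the block's front side, at about (150,180) in the crop, and clear of the handle. Pushing now.

Call:
play_rows(deltas=[10,-2,0,0,0,0,0.6,20,-3,0,0,0,0,0.6,29,-4,0,0,0,0,0.6,38,-4,0,0,0,0,0.6,47,-4,0,0,0,0,0.6,56,-4,0,0,0,0,0.6,65,-4,0,0,0,0,0.6,74,-4,0,0,0,0,0.6,83,-4,0,0,0,0,0.6,90,-4,0,0,0,0,0.6])

```text
clock: 3.82
eef_pos: [548.4, 132.7, 26.5]
tool_rot: [3.142, -0.0, 0.079]
force: [-1.0, 0.1, -0.3]
width: 51.2
gripper_force: 0.0
```

Call:
play_rows(deltas=[4,0,0,0,0,0,0.6,8,0,0,0,0,0,0.6,10,0,0,0,0,0,0.6,12,0,0,0,0,0,0.6])

```text
clock: 4.32
eef_pos: [559.6, 133.6, 26.5]
tool_rot: [3.142, 0.0, 0.079]
force: [0.3, -0.3, 0.6]
width: 51.5
gripper_force: 0.0
```

```bash
python3 - <<'E'
from h import *
st()
im=get_image('top');im2=get_image('side')
cv2.imwrite('pics/c2.png',np.vstack([cv2.resize(im[150:295,255:455,::-1],(400,290)),cv2.resize(im2[160:310,220:420,::-1],(400,300))]))
E
```

```text
4.325 [559.6 133.6  26.5] [3.142 0.    0.079] F [ 0.3 -0.3  0.6] jig [-6.8 66.2] 51.486063008594336
```

View pics/c2.png

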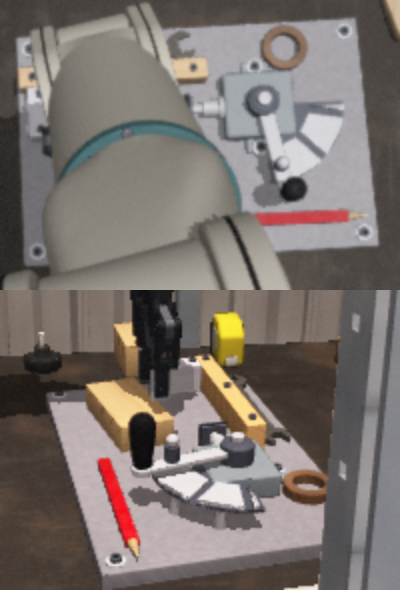

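The block has not moved: its corners are still at about (88,393) and (130,448) in the crop. The fingers seem to have passed over it, so I'll check how high the tips really are.

```bash
python3 - <<'E'
from h import *
# crop px = (proj-(220,160))*2, +290 rows
for y in (30,36,66,96,102):
  for x in (-17.8,4):
    print(y,x,[ (z,np.round((proj('side',(*J.w((x,y)),z))-(220,160))*2+(0,290)).astype(int).tolist()) for z in (26,38,50)])
c,s=np.cos(.147),np.sin(.147)
print('block top',[np.round((proj('side',(*J.w((-37+c*a-s*b,61+s*a+c*b)),48))-(220,160))*2+(0,290)).astype(int).tolist() for a,b in((-30,-60),(30,-60),(30,60),(-30,60))])
im=get_image('side');cv2.imwrite('pics/c3.png',cv2.resize(im[170:260,240:340,::-1],None,fx=6,fy=6,interpolation=2))
E
```

```text
30 -17.8 [(26, [151, 428]), (38, [151, 418]), (50, [151, 408])]
30 4 [(26, [170, 426]), (38, [170, 416]), (50, [170, 406])]
36 -17.8 [(26, [149, 425]), (38, [149, 415]), (50, [150, 405])]
36 4 [(26, [169, 423]), (38, [169, 413]), (50, [169, 404])]
66 -17.8 [(26, [143, 414]), (38, [143, 404]), (50, [143, 394])]
66 4 [(26, [162, 412]), (38, [162, 402]), (50, [162, 393])]
96 -17.8 [(26, [138, 403]), (38, [138, 393]), (50, [138, 384])]
96 4 [(26, [156, 401]), (38, [156, 392]), (50, [156, 382])]
102 -17.8 [(26, [136, 400]), (38, [136, 391]), (50, [136, 382])]
102 4 [(26, [155, 399]), (38, [155, 390]), (50, [155, 380])]
block top [[120, 426], [174, 417], [134, 376], [85, 383]]
```

View pics/c3.png

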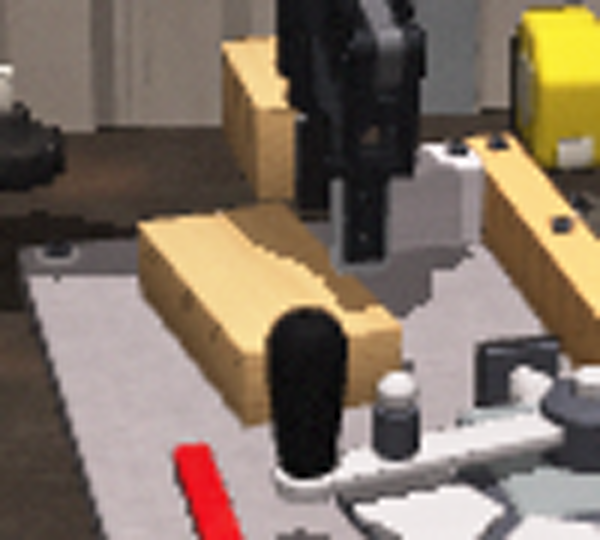

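```bash
python3 - <<'E'
from h import *
for y in (20,29,36): print(y,[ (z,np.round((proj('side',(*J.w((-109,y)),z))-(220,160))*2+(0,290)).astype(int).tolist()) for z in (18,26,38,50,62)])
s=read_state();print(np.round(s['qpos'],4).tolist())
E
```

```text
20 [(18, [69, 447]), (26, [69, 440]), (38, [68, 430]), (50, [68, 420]), (62, [68, 409])]
29 [(18, [68, 443]), (26, [67, 436]), (38, [67, 426]), (50, [67, 416]), (62, [66, 406])]
36 [(18, [67, 440]), (26, [66, 433]), (38, [66, 423]), (50, [66, 413]), (62, [65, 403])]
[-0.2888, 0.7706, 0.0091, 1.865, -0.0131, 0.5061, -1.7629]
```

The tips stand at about z = 62 while the TCP reads 26, so they went over the block without touching it. I'll go back, shut the fingers and measure the tips again.

Call:
play_rows(deltas=[0,0,-15,0,0,0,0.6,-25,0,-20,0,0,0,0.6,-60,0,-20,0,0,0,0.6,-100,0,-20,0,0,0,0,-104,0,-10,0,0,0,0,-104,0,0,0,0,0,0,-104,0,0,0,0,0,0])

```text
clock: 5.35
eef_pos: [457.1, 125.5, 26.0]
tool_rot: [3.142, -0.0, 0.078]
force: [0.1, 0.1, 0.6]
width: -0.2
gripper_force: 0.0
```

```bash
python3 - <<'E'
from h import *
st();s=read_state();p=s['eef_pos']
x0,y0,f=225,150,6
for z in (26,38,50,62): print(z,np.round((proj('side',(p[0],p[1],z))-(x0,y0))*f))
im=get_image('side');cv2.imwrite('pics/c4.png',cv2.resize(im[y0:y0+95,x0:x0+100,::-1],None,fx=f,fy=f,interpolation=2))
E
```

```text
5.35 [457.1 125.5  26. ] [ 3.142 -0.     0.078] F [0.1 0.1 0.6] jig [-109.6   66.2] -0.18697591995754512
26 [156. 454.]
38 [155. 424.]
50 [154. 394.]
62 [153. 364.]
```

View pics/c4.png

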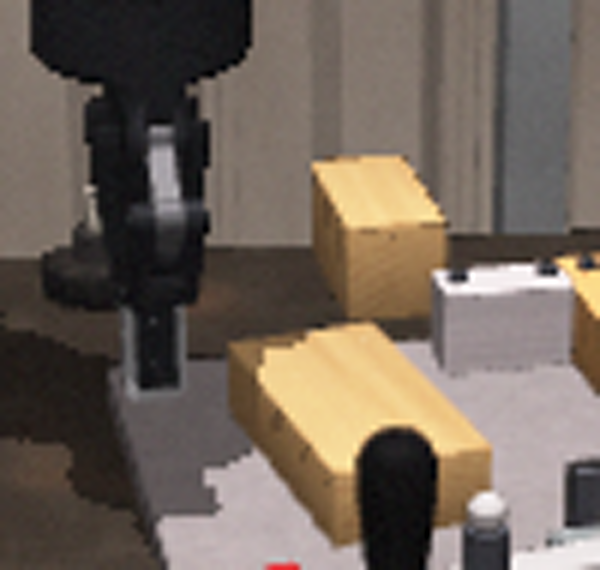

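The shut fingertips end at crop row 393, which puts them at z ≈ 50 with the TCP reading 26. So the tips sit about 24 mm higher than reported. I'll descend in small steps and watch the force.

Call:
play_rows(deltas=[0,0,5,0,0,0,0.4,0,0,10,0,0,0,0.4,0,0,12,0,0,0,0.4,0,0,12,0,0,0,0.4])

```text
clock: 5.9
eef_pos: [455.9, 125.3, 14.3]
tool_rot: [3.142, 0.0, 0.079]
force: [0.1, -0.7, -0.0]
width: 34.3
gripper_force: 0.0
```

Call:
play_rows(deltas=[0,0,2,0,0,0,0.4,0,0,4,0,0,0,0.4,0,0,4,0,0,0,0.4])

```text
clock: 6.28
eef_pos: [455.9, 125.3, 10.4]
tool_rot: [3.142, 0.0, 0.079]
force: [-0.4, 0.4, -0.7]
width: 34.2
gripper_force: 0.0
```

Call:
play_rows(deltas=[0,0,2,0,0,0,0.4,0,0,4,0,0,0,0.4,0,0,4,0,0,0,0.4])

```text
clock: 6.65
eef_pos: [455.9, 125.3, 6.3]
tool_rot: [3.142, 0.0, 0.079]
force: [0.5, 0.4, -0.4]
width: 34.6
gripper_force: 0.0
```

```bash
python3 - <<'E'
from h import *
st();s=read_state();p=s['eef_pos']
x0,y0,f=225,150,6
q=J.w((-109.6,66.2-30))
for z in (18,26,38,50): print(z,np.round((proj('side',(q[0],q[1],z))-(x0,y0))*f))
im=get_image('side');cv2.imwrite('pics/c5.png',cv2.resize(im[y0:y0+95,x0:x0+100,::-1],None,fx=f,fy=f,interpolation=2))
E
```

```text
6.65 [455.9 125.3   6.3] [3.142 0.    0.079] F [ 0.5  0.4 -0.4] jig [-110.8   66.2] 34.632335351960094
18 [168. 510.]
26 [167. 490.]
38 [166. 460.]
50 [165. 429.]
```

View pics/c5.png

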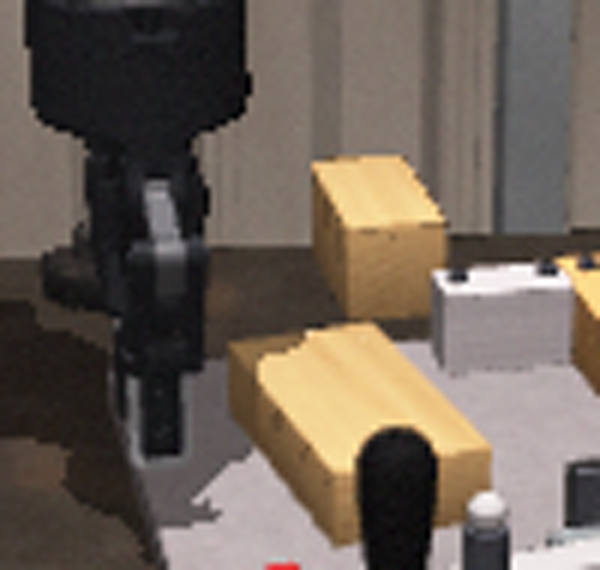

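The near tip ends at about (162,455), which is z ≈ 35. I'll go 8 mm lower and push.

Call:
play_rows(deltas=[0,0,2,0,0,0,0.4,0,0,4,0,0,0,0.4,0,0,6,0,0,0,0.4,0,0,8,0,0,0,0.4])

```text
clock: 7.2
eef_pos: [456.0, 125.4, -1.7]
tool_rot: [3.142, 0.0, 0.079]
force: [-0.5, 0.2, 0.1]
width: 33.9
gripper_force: 0.0
```

Call:
play_rows(deltas=[8,0,0,0,0,0,0.4,16,0,0,0,0,0,0.4,24,0,0,0,0,0,0.4,31,0,0,0,0,0,0.4,38,0,0,0,0,0,0.4,45,0,0,0,0,0,0.4])

```text
clock: 7.95
eef_pos: [501.1, 129.0, -1.5]
tool_rot: [-3.142, 0.0, 0.079]
force: [-0.9, 0.6, 0.6]
width: 34.4
gripper_force: 0.4
```

```bash
python3 - <<'E'
from h import *
st()
im=get_image('top');im2=get_image('side')
cv2.imwrite('pics/c6.png',np.vstack([cv2.resize(im[150:295,255:455,::-1],(400,290)),cv2.resize(im2[160:310,220:420,::-1],(400,300))]))
E
```

```text
7.95 [501.1 129.   -1.5] [-3.142  0.     0.079] F [-0.9  0.6  0.6] jig [-65.5  66.3] 34.350068567106085
```

View pics/c6.png

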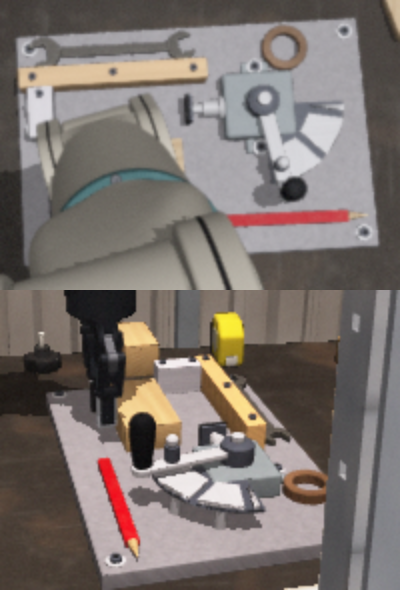

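The block is moving ahead of the fingers, now at (150,415) in the crop. I'll keep pushing and feel for the fence.

Call:
play_rows(deltas=[7,0,0,0,0,0,0.4,14,0,0,0,0,0,0.4,21,0,0,0,0,0,0.4,28,0,0,0,0,0,0.4,35,0,0,0,0,0,0.4,42,0,0,0,0,0,0.4,48,0,0,0,0,0,0.4,54,0,0,0,0,0,0.4,57,0,0,0,0,0,0.4,58,0,0,0,0,0,0.4])

```text
clock: 9.3
eef_pos: [558.7, 133.5, -1.5]
tool_rot: [-3.142, 0.0, 0.079]
force: [-0.7, 0.5, 1.1]
width: 34.3
gripper_force: 0.6
```

Call:
play_rows(deltas=[1,0,0,0,0,0,0.4,2,0,0,0,0,0,0.4,2,0,0,0,0,0,0.4])

```text
clock: 9.68
eef_pos: [561.0, 133.7, -1.5]
tool_rot: [-3.142, -0.001, 0.079]
force: [-0.1, -0.3, 0.8]
width: 34.3
gripper_force: 0.1
```

Call:
play_rows(deltas=[1,0,0,0,0,0,0.4,2,0,0,0,0,0,0.4,2,0,0,0,0,0,0.4])

```text
clock: 10.05
eef_pos: [562.9, 133.9, -1.5]
tool_rot: [-3.142, -0.0, 0.079]
force: [-0.2, 0.0, 0.5]
width: 34.3
gripper_force: 0.2
```

Call:
play_rows(deltas=[1,0,0,0,0,0,0.4,2,0,0,0,0,0,0.4,2,0,0,0,0,0,0.4])

```text
clock: 10.42
eef_pos: [564.5, 133.9, -1.5]
tool_rot: [3.142, 0.0, 0.079]
force: [-1.5, -0.8, 0.8]
width: 34.1
gripper_force: 0.7
```

Call:
play_rows(deltas=[1,0,0,0,0,0,0.4,1.5,0,0,0,0,0,0.4,1.5,0,0,0,0,0,0.4])

```text
clock: 10.8
eef_pos: [564.5, 133.9, -1.6]
tool_rot: [3.141, 0.003, 0.079]
force: [-3.8, -0.9, 3.6]
width: 34.3
gripper_force: 2.6
```

```bash
python3 - <<'E'
from h import *
st()
im=get_image('side')
m=block(im)
# block top seen from the side: sample contours on z=48 in jig frame
cs=[c for c in cv2.findContours(m,0,2)[0] if cv2.contourArea(c)>80]
for c in cs:
    b=cv2.boundingRect(c); print(b, np.round(J.j(ray('side',(b[0],b[1]+b[3]/2),48))))
E
```

```text
10.8 [564.5 133.9  -1.6] [3.141e+00 3.000e-03 7.900e-02] F [-3.8 -0.9  3.6] jig [-1.9 66.1] 34.25792473321077
(144, 387, 28, 13) [-292. -382.]
(199, 335, 51, 23) [-230. -319.]
(362, 250, 22, 13) [  66. -149.]
(0, 249, 74, 72) [-529. -104.]
(591, 222, 49, 51) [ 521. -217.]
(100, 210, 108, 48) [-409.   48.]
(604, 209, 23, 17) [ 674. -109.]
(277, 176, 15, 28) [-23. 210.]
(304, 171, 52, 69) [ 19. 101.]
(16, 0, 481, 145) [-1433.  2888.]
(0, 0, 60, 77) [-3257.  8018.]
```

The arm has stalled at jig x ≈ -2 with the force rising, so the block is on the fence. I'll press slightly more to square it, then back away and check from above.

Call:
play_rows(deltas=[1.5,0,0,0,0,0,0.4,3,0,0,0,0,0,0.4,3,0,0,0,0,0,0.4,3,0,0,0,0,0,0.4])

```text
clock: 11.35
eef_pos: [564.4, 133.8, -2.0]
tool_rot: [3.141, 0.009, 0.08]
force: [-10.6, -0.5, 7.1]
width: 34.4
gripper_force: 5.1
```

Call:
play_rows(deltas=[-5,0,0,0,0,0,0.4,-15,0,0,0,0,0,0.4,-40,0,0,0,0,0,0.4,-80,0,0,0,0,0,0.4,-100,0,-40,0,0,0,0.2,-110,0,-90,0,0,0,0,-120,20,-150,0,0,0,0,-140,60,-190,0,0,0,0,-155,110,-190,0,0,0,0,-160,170,-190,0,0,0,0])

```text
clock: 12.6
eef_pos: [423.4, -48.5, 189.7]
tool_rot: [3.141, -0.004, 0.081]
force: [1.0, -0.5, 0.9]
width: -0.3
gripper_force: 0.0
```

```bash
python3 - <<'E'
from h import *
st()
im=get_image('top');im2=get_image('side')
cv2.imwrite('pics/c7.png',im[:,:,::-1]);cv2.imwrite('pics/c7s.png',im2[:,:,::-1])
m=block(im);roi=np.zeros_like(m);roi[180:260,262:355]=m[180:260,262:355]
for c in cv2.findContours(roi,0,2)[0]:
    if cv2.contourArea(c)<100: continue
    r=cv2.minAreaRect(np.array([J.j(ray('top',p,48)) for p in c[:,0].astype(float)],np.float32));print(r,cv2.boundingRect(c))
    print(np.round(cv2.boxPoints(r)))
E
```

```text
12.6 [423.4 -48.5 189.7] [ 3.141 -0.004  0.081] F [ 1.  -0.5  0.9] jig [-157.  -104.6] -0.2894074291757672
((49.64812469482422, 71.02323913574219), (193.38278198242188, 85.94219207763672), 89.35328674316406) (263, 180, 92, 42)
[[  6. -25.]
 [ 92. -26.]
 [ 94. 167.]
 [  8. 168.]]
```

```bash
python3 - <<'E'
from h import *
im=cv2.imread('pics/c7.png')[:,:,::-1].copy();m=block(im)
ys,xs=np.nonzero(m[195:230,262:360]);P=np.array([J.j(ray('top',(x+262.,y+195.),48)) for x,y in zip(xs,ys)])
B=P[(P[:,0]<38)];print(len(B))
for y in range(10,140,10):
    q=B[abs(B[:,1]-y)<4]; print(y, q[:,0].min().round(1) if len(q) else None,end='; ')
for x in (15,20,25,30,35):
    q=B[abs(B[:,0]-x)<2.5];print(x,np.round([q[:,1].min(),q[:,1].max()],1))
# handle
g=im[225:260,375:430].max(2);d=(g<45).astype(np.uint8)
n,l,s,c=cv2.connectedComponentsWithStats(d);i=1+s[1:,4].argmax();p=c[i]+(375,225);w=ray('top',p,105);print('handle',p,s[i],np.round(w),np.round(J.j(w),1))
E
```

```text
831
10 6.8; 20 7.3; 30 7.9; 40 8.5; 50 6.9; 60 7.4; 70 8.0; 80 8.6; 90 6.9; 100 7.5; 110 8.1; 120 None; 130 None; 15 [ -2.4 115.3]
20 [ -2.6 115. ]
25 [ -3.  114.8]
30 [ -3.3 114.6]
35 [ -3.6 114.4]
handle [400.42857143 244.85714286] [20 15 12 10 77] [520. -40. 105.] [ -60.4 -103.9]
```

```bash
cat >> h.py <<'E'
def lev(th,s,r=101):
    f=np.radians(-170)+th;u=np.array([np.cos(f),np.sin(f)]);t=np.array([-u[1],u[0]])
    return J.w(np.array([40,-90])+r*u-s*t), J.yaw+np.radians(10)+th
def lplan(*L,z=50):
    plan(*[(*lev(*l)[0],z,lev(*l)[1]) for l in L])
E
python3 - <<'E'
from h import *
print(J.j(ray('top',(387.3,198.8),85)))
st();lplan((0,50),z=150);lplan((0,50));lplan((0,34));print(read_state()['qpos'][6])
E
```

```text
[ 36.87552348 -88.37036482]
12.7 [423.  -54.9 189.2] [ 3.138e+00 -3.000e-03  6.700e-02] F [-0.3  0.6  0.6] jig [-157.9 -110.9] 0.27622286388066253
[ 89.  -53.8  39.2] [ 0.004 -0.002 -0.186]
[ 88.8 -54.1 139.2] [ 0.004 -0.002 -0.186]
[ 91.7 -38.4 139.3] [ 0.004 -0.002 -0.186]
-1.427115747929722
```

Call:
play_rows(deltas=[40,0,0,0,0,0,0,60,-20,0,0,0,-0.1,0,60,-20,0,0,0,-0.18,0,60,-20,0,0,0,-0.18,0])

```text
clock: 13.2
eef_pos: [481.5, -22.7, 188.5]
tool_rot: [3.142, -0.001, 0.258]
force: [-1.1, 1.1, -0.6]
width: -0.1
gripper_force: 0.0
```

```bash
sed -i 's/^J=.*/J=Jig(569.5,70.0,0.079)/' h.py; python3 - <<'E'
from h import *
st();lplan((0,45),z=150);lplan((0,45));lplan((0,34))
E
```

```text
13.2 [481.5 -22.7 188.5] [ 3.142e+00 -1.000e-03  2.580e-01] F [-1.1  1.1 -0.6] jig [-95.  -85.4] -0.10963318376059926
[ 31.2 -16.9  38.5] [ 0.    -0.001  0.005]
[ 31.1 -16.9 138.5] [ 0.    -0.001  0.005]
[ 31.1  -5.9 138.5] [ 0.    -0.001  0.005]
```

Call:
play_rows(deltas=[16,-10,0,0,0,0,0,31,-17,20,0,0,0,0,31,-17,60,0,0,0,0,31,-17,100,0,0,0,0,31,-17,125,0,0,0,0,31,-17,138,0,0,0,0,31,-17,138,0,0,0,0])

```text
clock: 14.08
eef_pos: [507.1, 1.8, 50.1]
tool_rot: [-3.141, 0.001, 0.259]
force: [-0.2, -0.2, 0.4]
width: 0.2
gripper_force: 0.0
```

```bash
python3 - <<'E'
from h import *
st();lplan((0,26.5),(.1,26.5),(.2,26.5),(.3,26.5),(.4,26.5),(.5,26.5),(.6,26.5));p=read_state()['eef_pos']
x0,y0,f=245,170,7
print([(z,np.round((proj('side',(p[0],p[1],z))-(x0,y0))*f).tolist()) for z in (50,74,90)])
im=get_image('side');cv2.imwrite('pics/c8.png',cv2.resize(im[y0:y0+85,x0:x0+110,::-1],None,fx=f,fy=f,interpolation=2))
E
```

```text
14.075 [507.1   1.8  50.1] [-3.141e+00  1.000e-03  2.590e-01] F [-0.2 -0.2  0.4] jig [-67.6 -63.1] 0.16774623775868944
[ 0.2 18.7  0.1] [-0.     0.001  0.005]
[-2.  28.9  0.1] [-0.     0.001 -0.095]
[-3.1 39.3  0.1] [-0.     0.001 -0.195]
[-3.3 49.7  0.1] [-0.     0.001 -0.295]
[-2.3 60.1  0.1] [-0.     0.001 -0.395]
[-0.4 70.4  0.1] [-0.     0.    -0.495]
[ 2.6 80.4  0.1] [-0.     0.    -0.595]
[(50, [246.0, 496.0]), (74, [246.0, 419.0]), (90, [246.0, 366.0])]
```

View pics/c8.png

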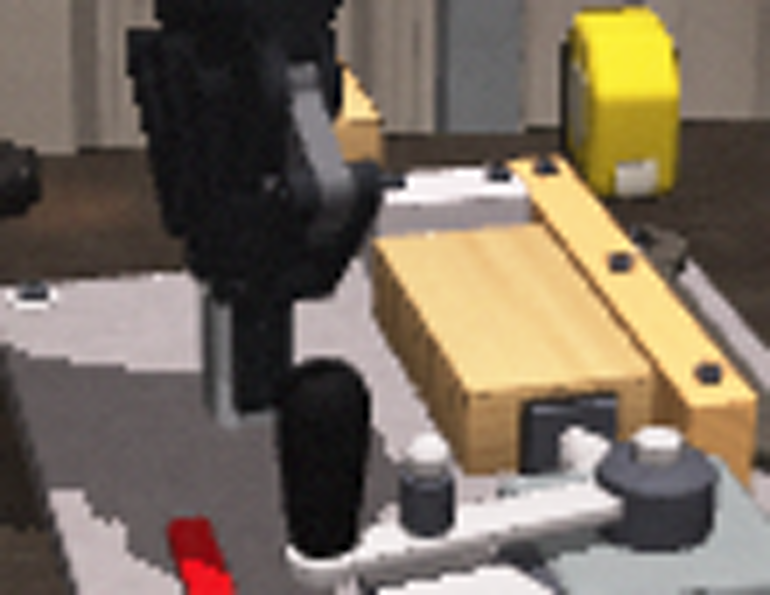

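The block lies flush along the fence, with its top edge from (540,225) to (650,380). The fingertip at about (248,415) is at z ≈ 74, beside the handle. Pushing the lever now.

Call:
play_rows(deltas=[0,10,0,0,0,0,0,0,17,0,0,0,0,0,-1,22,0,0,0,-0.03,0,-1.5,26,0,0,0,-0.07,0,-2,30,0,0,0,-0.1,0])

```text
clock: 14.75
eef_pos: [511.7, -22.4, 51.2]
tool_rot: [-3.135, -0.001, 0.365]
force: [-5.4, 17.7, 10.1]
width: -0.2
gripper_force: 8.7
```

```bash
cat >hd.py <<'E'
from h import *
def handle():
    im=get_image('side');g=im.max(2);return im
st();lplan((.1,26.5),(.2,26.5),(.3,26.5),(.4,26.5),(.5,26.5),(.6,26.5))
E
python3 hd.py
```

```text
14.75 [511.7 -22.4  51.2] [-3.135e+00 -1.000e-03  3.650e-01] F [-5.4 17.7 10.1] jig [-64.9 -87.5] -0.16428081067078962
[-0.7  4.3  1.2] [-0.007 -0.001  0.012]
[-3.  14.5  1.1] [-0.007 -0.001 -0.088]
[-4.2 24.9  1.1] [-0.006 -0.002 -0.188]
[-4.4 35.3  1. ] [-0.006 -0.002 -0.288]
[-3.6 45.7  0.9] [-0.006 -0.002 -0.388]
[-1.7 56.   0.9] [-0.006 -0.003 -0.488]
```

Call:
play_rows(deltas=[0,1,0,0,0,0,0,0,2,0,0,0,0,0,0,2,0,0,0,0,0])

```text
clock: 15.12
eef_pos: [513.4, -30.0, 50.7]
tool_rot: [-3.141, -0.0, 0.359]
force: [-0.5, 4.0, 2.6]
width: 0.6
gripper_force: 1.8
```

```bash
python3 hd.py|head -2
```

```text
15.125 [513.4 -30.   50.7] [-3.141 -0.     0.359] F [-0.5  4.   2.6] jig [-63.8 -95.3] 0.6394902203309778
[ 0.4 -3.4  0.7] [-0.    -0.     0.006]
```

Out of the open notch. Next I'll follow the arc.

```bash
python3 - <<'E'
from h import *
lplan(*[(t,26.5) for t in (.2,.27,.34,.41,.48,.55,.62,.69)])
E
```

```text
[-1.8  6.8  0.7] [-0.    -0.    -0.094]
[-2.7 14.   0.7] [-0.    -0.    -0.164]
[-3.2 21.3  0.7] [-0.    -0.    -0.234]
[-3.1 28.6  0.7] [-0.    -0.    -0.304]
[-2.5 35.9  0.7] [-0.    -0.    -0.374]
[-1.4 43.1  0.7] [-0.    -0.    -0.444]
[ 0.3 50.3  0.7] [-0.    -0.    -0.514]
[ 2.4 57.3  0.7] [-0.    -0.    -0.584]
```

Call:
play_rows(deltas=[-2,7,0.5,0,0,-0.09,0,-2.7,14,0.5,0,0,-0.16,0,-3.2,21,0.5,0,0,-0.23,0,-3.1,28,0.5,0,0,-0.3,0,-2.5,36,0.5,0,0,-0.37,0,-1.4,43,0.5,0,0,-0.44,0,0,48,0.5,0,0,-0.5,0])

```text
clock: 16.0
eef_pos: [529.8, -76.6, 49.8]
tool_rot: [3.141, 0.001, 0.86]
force: [-0.9, 0.4, 0.8]
width: -0.4
gripper_force: 0.5
```

```bash
python3 - <<'E'
from h import *
st();lplan(*[(t,26.5) for t in (.6,.65,.7,.75,.8,.87,.94,1.01,1.08)])
E
```

```text
16.0 [529.8 -76.6  49.8] [3.141e+00 1.000e-03 8.600e-01] F [-0.9  0.4  0.8] jig [ -51.2 -143. ] -0.3570006412880871
[ 1.2 -0.6 -0.2] [0.    0.001 0.006]
[-0.   4.5 -0.2] [ 0.     0.001 -0.044]
[-1.   9.6 -0.2] [ 0.     0.001 -0.094]
[-1.7 14.8 -0.2] [-0.     0.001 -0.144]
[-2.2 20.  -0.2] [-0.     0.001 -0.194]
[-2.4 27.3 -0.2] [-0.     0.001 -0.264]
[-2.1 34.6 -0.2] [-0.     0.001 -0.334]
[-1.3 41.9 -0.2] [-0.     0.001 -0.404]
[ 0.1 49.  -0.2] [-0.     0.001 -0.474]
```

Call:
play_rows(deltas=[0,3,0,0,0,-0.03,0,-0.5,6,0,0,0,-0.05,0,-0.7,8,0,0,0,-0.06,0,-0.7,8,0,0,0,-0.06,0])

```text
clock: 16.5
eef_pos: [532.1, -80.1, 49.6]
tool_rot: [-3.136, 0.004, 0.919]
force: [-7.4, 3.3, 6.1]
width: 0.3
gripper_force: 4.0
```

```bash
python3 - <<'E'
from h import *
st();lplan(*[(t,26.5) for t in (.65,.7,.75)])
E
```

```text
16.5 [532.1 -80.1  49.6] [-3.136  0.004  0.919] F [-7.4  3.3  6.1] jig [ -49.1 -146.7] 0.2617069978405949
[ 1.1  0.4 -0.5] [-0.006  0.004  0.016]
[-0.1  5.5 -0.5] [-0.006  0.004 -0.034]
[-1.2 10.6 -0.5] [-0.006  0.003 -0.084]
```

Call:
play_rows(deltas=[0,2,0,0,0,0,0,0,4,0,0,0,0,0,0,4,0,0,0,0,0])

```text
clock: 16.88
eef_pos: [532.7, -80.9, 49.4]
tool_rot: [-3.131, 0.006, 0.92]
force: [-12.2, 5.9, 10.1]
width: -0.1
gripper_force: 7.1
```

```bash
python3 - <<'E'
from h import *
st();lplan(*[(t,26.5) for t in (.65,.7,.75,.8)])
E
```

```text
16.875 [532.7 -80.9  49.4] [-3.131  0.006  0.92 ] F [-12.2   5.9  10.1] jig [ -48.6 -147.5] -0.06870418317290002
[ 1.4 -0.5 -0.6] [-0.01   0.006  0.017]
[ 0.1  4.6 -0.6] [-0.01   0.005 -0.033]
[-0.9  9.7 -0.7] [-0.011  0.005 -0.083]
[-1.7 14.8 -0.7] [-0.011  0.005 -0.133]
```

Call:
play_rows(deltas=[0,1.5,0,0,0,0,0,0,3,0,0,0,0,0,0,3,0,0,0,0,0])

```text
clock: 17.25
eef_pos: [540.0, -85.5, 49.6]
tool_rot: [-3.14, 0.002, 0.918]
force: [-2.9, 0.7, 0.2]
width: 0.4
gripper_force: 1.4
```

```bash
python3 - <<'E'
from h import *
st();lplan(*[(t,26.5) for t in (.7,.75,.8,.87,.94,1.01,1.08)])
E
```

```text
17.25 [540.  -85.5  49.6] [-3.14e+00  2.00e-03  9.18e-01] F [-2.9  0.7  0.2] jig [ -41.7 -152.6] 0.38842338481106786
[-0.7 -4.  -0.4] [-0.002  0.002 -0.035]
[-1.7  1.2 -0.4] [-0.002  0.002 -0.085]
[-2.5  6.3 -0.4] [-0.002  0.002 -0.135]
[-3.1 13.6 -0.5] [-0.002  0.002 -0.205]
[-3.2 20.9 -0.5] [-0.002  0.002 -0.275]
[-2.8 28.2 -0.5] [-0.002  0.002 -0.345]
[-1.9 35.5 -0.5] [-0.002  0.001 -0.415]
```

Call:
play_rows(deltas=[-2.3,5,0,0,0,-0.1,0,-2.8,12,0,0,0,-0.17,0,-3.2,19,0,0,0,-0.25,0,-3,26,0,0,0,-0.32,0,-2.2,33,0,0,0,-0.39,0,-2,35.5,0,0,0,-0.41,0])

```text
clock: 18.0
eef_pos: [567.2, -108.4, 49.5]
tool_rot: [-3.139, 0.001, 1.329]
force: [-5.5, 1.9, 1.5]
width: 0.2
gripper_force: 2.8
```

```bash
python3 - <<'E'
from h import *
st();lplan(*[(t,26.5) for t in (1.1,1.15,1.2,1.24)]);im=get_image('side');cv2.imwrite('pics/c9.png',im[:,:,::-1])
E
```

```text
18.0 [ 567.2 -108.4   49.5] [-3.139e+00  1.000e-03  1.329e+00] F [-5.5  1.9  1.5] jig [ -16.4 -177.7] 0.24822186954183764
[-0.6  1.9 -0.5] [-0.003  0.    -0.025]
[-1.7  7.  -0.5] [-0.003  0.    -0.075]
[-2.5 12.1 -0.5] [-0.003  0.    -0.125]
[-3.  16.3 -0.5] [-0.003  0.    -0.165]
```

Call:
play_rows(deltas=[-1,4,0,0,0,-0.05,0,-2,8,0,0,0,-0.08,0,-2.5,12,0,0,0,-0.12,0,-2.8,15,0,0,0,-0.15,0,-2.8,15,0,0,0,-0.15,0])

```text
clock: 18.68
eef_pos: [582.5, -115.1, 49.8]
tool_rot: [3.141, 0.0, 1.478]
force: [-1.9, -0.5, -1.1]
width: -0.0
gripper_force: 1.2
```

```bash
python3 - <<'E'
from h import *
st();lplan(*[(t,26.5) for t in (1.2,1.24,1.26)])
E
```

```text
18.675 [ 582.5 -115.1   49.8] [3.141 0.    1.478] F [-1.9 -0.5 -1.1] jig [  -1.6 -185.5] -0.01099406820412643
[ 0.9 -4.3 -0.2] [0.    0.    0.025]
[-0.2 -0.2 -0.2] [ 0.     0.    -0.015]
[-0.6  1.8 -0.2] [ 0.     0.    -0.035]
```

Call:
play_rows(deltas=[-0.3,1.5,0,0,0,-0.02,0,-0.5,3,0,0,0,-0.03,0,-0.5,3,0,0,0,-0.03,0,-0.5,3,0,0,0,-0.03,0])

```text
clock: 19.18
eef_pos: [582.7, -115.6, 49.8]
tool_rot: [-3.137, 0.001, 1.509]
force: [-8.4, -1.0, 2.9]
width: 0.1
gripper_force: 3.9
```

Call:
play_rows(deltas=[0,1.5,0,0,0,0,0,0,3,0,0,0,0,0,0,3,0,0,0,0,0])

```text
clock: 19.55
eef_pos: [582.6, -115.7, 49.7]
tool_rot: [-3.131, 0.002, 1.509]
force: [-14.7, 0.7, 7.7]
width: 0.0
gripper_force: 7.2
```

```bash
python3 - <<'E'
from h import *
st();lplan(*[(t,26.5) for t in (1.2,1.24,1.26)])
E
```

```text
19.55 [ 582.6 -115.7   49.7] [-3.131e+00  2.000e-03  1.509e+00] F [-14.7   0.7   7.7] jig [  -1.6 -186.2] 0.03943997964454795
[ 1.7 -4.4 -0.3] [-0.01   0.002  0.055]
[ 0.5 -0.4 -0.3] [-0.01   0.002  0.015]
[-0.1  1.6 -0.3] [-0.01   0.002 -0.005]
```

The lever is against a firm end, at about 1.2 rad. Backing off and rising clear.

Call:
play_rows(deltas=[0,-5,0,0,0,0,0,0,-15,0,0,0,0,0,0,-35,0,0,0,0,0,0,-35,-50,0,0,0,0,0,-40,-100,0,0,0,0,-30,-60,-140,0,0,0,0,-80,-70,-150,0,0,0,0,-130,-80,-150,0,0,0,0,-180,-90,-150,0,0,0,0,-180,-90,-150,0,0,0,0])

```text
clock: 20.8
eef_pos: [486.3, -295.3, 200.3]
tool_rot: [3.139, 0.004, 1.501]
force: [0.4, 0.2, -0.1]
width: 0.1
gripper_force: 0.0
```

```bash
python3 - <<'E'
from h import *
st()
im=get_image('top');cv2.imwrite('pics/end.png',im[:,:,::-1]);m=block(im)
ys,xs=np.nonzero(m[195:230,262:365]);P=np.array([J.j(ray('top',(x+262.,y+195.),48)) for x,y in zip(xs,ys)])
B=P[P[:,0]<40]
print('front',[(y,B[abs(B[:,1]-y)<4][:,0].min().round(1)) for y in range(20,130,20)])
for x in (15,20,25,30,35):
    q=B[abs(B[:,0]-x)<2.5];print(x,np.round([q[:,1].min(),q[:,1].max()],1))
g=im[190:275,375:460].max(2);d=(g<45).astype(np.uint8)
n,l,s,c=cv2.connectedComponentsWithStats(d)
for i in range(1,n):
    if s[i,4]>25:
        w=J.j(ray('top',c[i]+(375,190),105));print('dark',c[i]+(375,190),s[i,4],np.round(w,1),'ang',np.degrees(np.arctan2(w[1]+90,w[0]-40)),np.hypot(w[1]+90,w[0]-40))
hsv=cv2.cvtColor(im,cv2.COLOR_RGB2HSV)
r=cv2.inRange(hsv,(0,150,100),(6,255,255))|cv2.inRange(hsv,(174,150,100),(180,255,255));y,x=np.nonzero(r[240:280,340:450]);print('pencil',x.mean()+340,y.mean()+240)
i0=cv2.imread('pics/top0.png')[:,:,::-1];h0=cv2.cvtColor(i0.copy(),cv2.COLOR_RGB2HSV);r=cv2.inRange(h0,(0,150,100),(6,255,255))|cv2.inRange(h0,(174,150,100),(180,255,255));y,x=np.nonzero(r[240:280,340:450]);print('before',x.mean()+340,y.mean()+240)
E
```

```text
20.8 [ 486.3 -295.3  200.3] [3.139 0.004 1.501] F [ 0.4  0.2 -0.1] jig [-111.8 -357.6] 0.14722091763502754
front [(20, np.float64(9.4)), (40, np.float64(8.7)), (60, np.float64(9.5)), (80, np.float64(8.6)), (100, np.float64(9.6)), (120, np.float64(8.6))]
15 [ 10.3 127.9]
20 [ 10.1 127.7]
25 [  7.7 125.4]
30 [  7.3 127.3]
35 [  7.1 127.1]
dark [437.39583333 203.64583333] 96 [  19.4 -186.3] ang -102.07139342050252 98.52718719281964
pencil 392.80645161290323 258.9648093841642
before 392.2797619047619 258.9702380952381
```

The handle turned 68.8° (1.20 rad) between pictures, the block is straight, flush and moved 14 mm to the bush, and the pencil has not moved. Handing in.

```bash
python3 -c "
from cell import finish_job
print(finish_job())"
```

```text
the job is handed in; nothing more can be done
None
```

I handed the job in at about 21 s: my last camera check showed the block flush on the fence and moved about 14 mm towards the bush block, the lever at its second notch (about 1.20 rad), and the arm clear. I could not measure the pad's force directly, no verdict came back, and of the loose things I only re-measured the pencil, which had not moved.

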